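# Seat a tube foot and hold it under the cam clamp

## Task

Put the bare-steel tube foot, stub up, into the nest of the cam clamp and press it firmly down until its flange is flush. Then let go of it and swing the red cam lever round by its upright black handle to the very top of the cam's lift, where the lever stands straight over the yellow witness line, not short of it and not past it. Finish holding the handle there so that I can tack the foot, because the lever springs back when let go; leave everything else on the bench where it is.

Things in the scene. Friction and masses are not known exactly. Their poses are not given: they have to be found in the camera images.
- foot: the tube foot to be clamped, bare grey steel, 0.4 kg: a square flange plate 60 x 60 x 8 mm with a square tube stub 40 x 40 mm, 50 mm tall, welded upright in its middle (58 mm in all). Grasp it by the stub. Origin at the centre of its underside, z up, x and y square to its sides; any of its four quarter turns fits the nest
- nest (a point): where the foot's origin belongs: centre of the nest's floor, 10 mm above the bench; axes as clamp. The nest is a square pocket with walls 8 mm tall, so a seated flange is flush with them; a firm push is 10 N or more. Walls 32.5 mm from this point to -x, +x and +y (2.5 mm play, bevelled top edges); the -y side is closed by the brass shoe, 32 to 35 mm away while the lever is back
- lever (a joint): angle of the red cam lever, rad; grows clockwise seen from above. Starts at 0.05 to 0.4 (arm roughly along the clamp's +x), range 0 to 2.6. Highest lift at 2.0: the arm then points along the clamp's -y, straight away from the nest, over the yellow line; past 2.0 the cam drops off again. Needs up to about 4 N at the handle; let go, a spring swings it back to about 0.5
- pivot (a point): the lever's vertical pivot axis, at the height of the arm's top face (36 mm above the bench); does not turn with the lever, axes as clamp. The nest lies 94 mm to its +y; the yellow witness line on the base plate runs from it to -y
- handle: upright black machine handle at the end of the lever, 18 mm across, 66 mm tall, its top 102 mm above the bench, its axis 100 mm from the pivot axis. It revolves freely on its own axis, so it can be pinched from above and carried round without turning the wrist. Origin at the centre of its foot, on top of the arm (36 mm above the bench); z up; its yaw means nothing
- shoe: brass clamping shoe, 38 mm wide, 8 mm tall, at the -y side of the nest. The cam drives it 10.6 mm to +y at full lift, through stiff springs: it pushes the foot against the fence and squeezes it with about 15 N. Its origin is not on it (the clamp's origin, moved with the shoe)
- blue_foot: the painted foot: same size and shape as foot but blue all over; already finished, to be left alone. Origin at the centre of its underside
- offcut_a: black square tube offcut, 40 x 40 x 120 mm, lying on the bench, to be left alone; origin at the centre of its underside, x along it
- offcut_b: a second such black offcut, 40 x 40 x 120 mm, to be left alone; origin as offcut_a
- round_tube: black round tube, 38 mm across and 120 mm tall, standing on end, to be left alone; origin at the centre of its underside
- flap_disc: tan flap disc with blue hub, 115 mm across, 11 mm thick, lying flat, to be left alone; origin at the centre of its underside
- grinding_disc: dark grinding disc, 115 mm across, 6 mm thick, lying flat, to be left alone; origin at the centre of its underside
- magnet_square: orange triangular welding magnet, about 90 mm across, 16 mm thick, lying flat, to be left alone; origin at the centre of its underside
- clamp: the cam clamp, bolted to the bench: dark base plate 140 x 230 x 10 mm with the steel nest at its +y end and the red lever pivoted on it. z up. Origin at the centre of the plate's underside; nest lies at (0, 59, 10) mm and pivot at (0, -35, 36) mm in its frame
Mind the look-alikes: they are no part of the job. What is meant by the foot is not orange, and is the larger of those in its own colour.

How it is judged (in metres and radians):
On the way, in this order (a step that is already met when the one before it is completed fails the run):
1. the foot sits flush in the nest and is pressed down firmly, the lever still back (horizontal distance between foot and nest below 0.008 m and z of foot in the frame of nest between -0.003 and 0.002 m and angle between foot's own z axis and vertical below 0.05 rad and contact force between foot and clamp above 6 N and value of joint lever below 0.8 rad), for 0.1 s.
2. the lever is at the top of its lift, held by the handle, with the shoe tight on the foot (value of joint lever between 1.85 and 2.15 rad and contact force between the fingers and handle above 1 N and contact force between shoe and foot above 6 N), for 0.2 s.
At the end, for the whole second after the job is handed in: lever held by its handle in the fingers, still, within 0.15 rad of full lift (1.85 to 2.15); shoe pressing the foot with more than 6 N; foot upright and flush in the nest (within 2 mm in height, 8 mm of the nest point sideways), not touched by the fingers (all of step 2 and velocity of joint lever between -0.1 and 0.1 rad/s and contact force between the fingers and foot below 0.5 N and horizontal distance between foot and nest below 0.008 m and z of foot in the frame of nest between -0.003 and 0.002 m and angle between foot's own z axis and vertical below 0.05 rad); the arm keeps its last pose, push and grip.
It fails at once if something else on the bench is moved by more than 20 mm (distance of any of blue_foot, offcut_a, offcut_b, round_tube, flap_disc, grinding_disc, magnet_square from where it was at the start of the episode above 0.02 m).
It also fails if it takes over 54 s, if anything falls off the work surface, if the arm or the gripper's body presses on something with over 40 N, if the wrist force passes 120 N, or if a joint passes its speed limit or range.

## Robot

A 6-joint arm with a two-finger parallel gripper is mounted at the origin on the work surface. World frame = base frame: x ahead of the robot, y to its left, z up, the work surface at z = 0. Lengths are in mm, angles in rad, forces in N, time in s.
With the tool pointing down it reaches from about 275 to 750 mm from the base axis. Payload 10.2 kg.
Tool frame: the origin (TCP) lies midway between the tips of the shut fingers; the grasp point (between the pads) lies 19 mm behind it; z points along the fingers, y is the direction in which the jaws open and shut (so a half turn about z gives the same grasp; the last joint's range is limited). The gripper opens to 85 mm and grips with 20 to 120 N. Pads are 22 mm wide; open, the fingers measure 114 mm over their backs; the gripper's body (76 mm by 85 mm) begins 54 mm behind the grasp point. The pads swing forward as they close: fully open they stand 13 mm farther back than shut.
Start: joints at [1.085, 0.313, 1.498, -0, 1.331, -0.223], TCP at [136.4, 506.977, 231.294] pointing down, gripper open.
Joint ranges: [-2.94, 2.94], [-0.97, 2.17], [0.19, 2.56], [-1.23, 4.37], [0.02, 3.11], [-2.88, 2.88]. Speed limits (rad/s): [2.39, 2.39, 3.01, 3.14, 3.14, 3.14].

## Interface

Orientations are given as a unit quaternion [w, x, y, z].
In Python, from rig import sense, optics, ctrl gives the robot as it stands.
- The arm moves only by the tool play_rows, never from a script. Its argument "plan" is a list of rows, each a list of 7 numbers: the shift along the world's x, y, z in mm, then the turn, a rotation vector about the world's x, y, z in rad, then the opening, from -1 (shut) to 1 (fully open), so that 0 is half open. A call has 1 to 5 rows; each row shifts and turns the pose as measured when the row begins; what a row does not reach is not made up. A row lasts 1/12 s, in which the tool goes at most 41.7 mm and 7.16 degrees, less where a joint would pass 70% of its speed; a pose out of reach is approached as far as the arm can. A call is refused whole if a number of a shift passes 41.7 or a number of a turn 0.125, either way. A call with a gripper value outside its range is refused whole. The fingers move at their own pace and stop on an object; "grip_force" is the grip in N (left out, the last holds). Time passes only in rows, so rows that do not move let the fingers close. It gives the time, the measured TCP pose, the force and the opening at its end, in the units of the state.
- sense(): the state, without advancing time (a new reading comes with each control period).
- optics.capture(name): name is "scene" or "top" or "wrist"; returns a dict with "img" (420x560x3 uint8, blue, green, red), "fx", "fy", "cx", "cy" (pixels), "world_to_cam" (4x4, takes a point from world to camera coordinates). Camera axes: x right, y up, looking along -z (the intrinsics and any distortion apply to the point x, -y, -z); pixel columns grow to the right and rows downward; lengths in mm; the calibration is good to about 2 mm. A picture is of the moment at which its call begins. There is no depth.
- ctrl.finish_job(): hands the job in, once; it reports no verdict.
The state is a dict: "time_s": time; "joints": joint angles; "dq": joint speeds; "tau": joint torques, N m; "eef_pos": TCP position; "ee_rot": TCP orientation; "force": force on the tool from outside, world axes, zero at the start; "wrist_torque": the same for the moment, N m; "grip_width": opening from 0.0 (shut) to 1.0 (fully open).
Only numpy, scipy, OpenCV 4.12 (cv2) and the standard library are available. Lean on these libraries where they do the work, as an engineer would, in place of code of your own. Each camera call takes 0.05 s, during which the arm holds its last target. There are 200 camera calls.

## Working session

There is one attempt and no reset: what is moved stays moved. The work goes in short steps, Python scripts to look and compute and a tool call to move; the robot and the scene stay as the last step left them, time stands still between calls to the robot, and variables do not carry over. Pictures are saved under pics/ and viewed, about 8 in all and at most 12, crops included, and the job is handed in when it is done.

Besides the shell and the picture viewer there is one more tool, called after "Request:" in YAML: its name, and indented under it one key for each argument. play_rows: Moves the arm, as the interface text tells. Its arguments: {"type":"object","properties":{"plan":{"type":"array"},"grip_force":{"type":"number"}},"required":["plan"]}

```bash
mkdir -p pics; ls
python3 - <<'E'
from rig import sense, optics
import cv2
for n in("scene","top"):
    c=optics.capture(n); cv2.imwrite(f"pics/{n}0.png",c["img"]); print(n,{k:v for k,v in c.items() if k!="img"})
print(sense())
E
```

```text
pics
scene {'fx': 527.5071667608469, 'fy': 527.5071667608469, 'cx': 277.59790917678845, 'cy': 204.808116439624, 'world_to_cam': array([[-7.48098358e-01,  6.63453885e-01,  1.33337524e-02,
         4.50381934e+02],
       [-3.46578970e-01, -4.07773414e-01,  8.44750768e-01,
         1.54694791e+02],
       [ 5.65890329e-01,  6.27335464e-01,  5.34993785e-01,
        -1.78474848e+03],
       [ 0.00000000e+00,  0.00000000e+00,  0.00000000e+00,
         1.00000000e+00]])}
top {'fx': 481.3407916145566, 'fy': 481.3407916145566, 'cx': 282.07864800637964, 'cy': 212.6634722177393, 'world_to_cam': array([[-1.36603411e-02, -9.99868800e-01,  8.70508733e-03,
         3.44310617e-01],
       [ 9.98111091e-01, -1.31137881e-02,  6.00189792e-02,
        -5.81705203e+02],
       [-5.98969480e-02,  9.50852394e-03,  9.98159278e-01,
        -1.30367759e+03],
       [ 0.00000000e+00,  0.00000000e+00,  0.00000000e+00,
         1.00000000e+00]])}
{'time_s': 0.1, 'joints': array([ 1.08462078e+00,  3.13371588e-01,  1.49831521e+00,  2.10197335e-05,
        1.33101092e+00, -2.23391753e-01]), 'dq': array([ 0.0001379 , -0.00086696, -0.00327125, -0.00051973, -0.00028139,
       -0.00132408]), 'tau': array([ 4.41084121e-03, -4.12904012e+01, -2.60137224e+01, -9.96874110e-05,
        3.09340052e-03, -7.33890670e-05]), 'eef_pos': array([136.27867713, 506.78176825, 230.82107793]), 'ee_rot': array([-2.01514796e-04,  1.31016628e-01,  9.91380017e-01, -5.14575235e-04]), 'force': array([ 0.54159032,  0.93322605, -0.03518598]), 'wrist_torque': array([-0.0069255 , -0.00206276, -0.03024541]), 'grip_width': 0.9984448064188981}
```

View pics/top0.png

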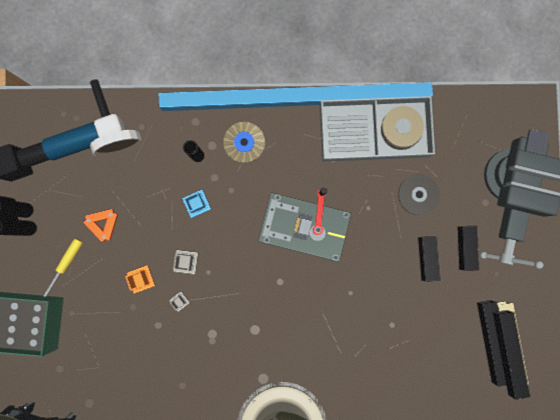

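View pics/scene0.png

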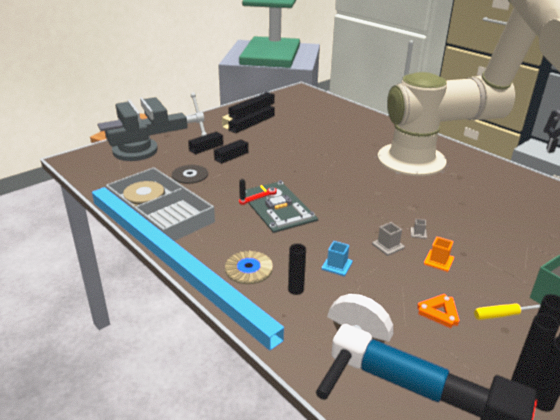

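Top view: grey large foot at about (185,262), small grey decoy (180,301), clamp centred near (305,227) with its nest on the left. The lever points up with its handle at (322,190), and the yellow line is at (337,235).

```bash
cat > h.py <<'E'
import numpy as np, cv2
from rig import sense, optics
def ray(c,u,v,z):
    W=c["world_to_cam"];R=W[:3,:3];o=-R.T@W[:3,3]
    d=R.T@np.array([(u-c["cx"])/c["fx"],-(v-c["cy"])/c["fy"],-1.])
    return o+d*(z-o[2])/d[2]
def proj(c,p):
    q=c["world_to_cam"]@np.r_[p,1]
    return c["cx"]-c["fx"]*q[0]/q[2], c["cy"]+c["fy"]*q[1]/q[2]
E
python3 - <<'E'
from h import *
c=optics.capture("top");im=c["img"]
a=im[180:270,255:355];b=im[240:315,160:220]
a=cv2.resize(a,None,fx=6,fy=6,interpolation=cv2.INTER_CUBIC)  #600x540
cv2.imwrite("pics/clamp.png",a)
hsv=cv2.cvtColor(im,cv2.COLOR_BGR2HSV)
# yellow, red
def blob(m,x0,y0,x1,y1):
    k=np.zeros_like(m);k[y0:y1,x0:x1]=m[y0:y1,x0:x1];ys,xs=np.nonzero(k);return xs,ys
yl=cv2.inRange(hsv,(24,140,120),(35,255,255));xs,ys=blob(yl,310,220,355,250)
print("yellow",len(xs));p=np.array([ray(c,x,y,10)[:2] for x,y in zip(xs,ys)]);l=cv2.fitLine(p.astype(np.float32),2,0,.01,.01).ravel();print(p.min(0),p.max(0),l)
rd=cv2.inRange(hsv,(0,150,90),(8,255,255));xs,ys=blob(rd,290,180,345,245)
p=np.array([ray(c,x,y,36)[:2] for x,y in zip(xs,ys)]);print("red",len(xs),p.mean(0),cv2.fitLine(p.astype(np.float32),2,0,.01,.01).ravel())
# plate: green dark
reg=im[180:270,255:355]
print("plate hsv",hsv[205,300],hsv[250,290],"bench",hsv[280,300],"foot",hsv[262,175:196].tolist())
m=cv2.inRange(hsv,(40,20,40),(100,255,150));xs,ys=blob(m,250,180,360,270)
r=cv2.minAreaRect(np.stack([xs,ys],1).astype(np.float32));print("plate px",r)
B=cv2.boxPoints(r);P=np.array([ray(c,x,y,10)[:2] for x,y in B]);print(P,P.mean(0))
E
```

```text
yellow 5
[ 512.70290579 -177.1884251 ] [ 524.27151771 -136.0455866 ] [ 2.8232235e-01  9.5931959e-01  5.1732269e+02 -1.6128358e+02]
red 201 [ 585.4005817  -107.85303453] [ 9.94048417e-01 -1.08939186e-01  5.85400574e+02 -1.07853035e+02]
plate hsv [ 76  27 122] [16 58 97] bench [ 14  56 105] foot [[26, 13, 133], [10, 10, 75], [23, 16, 64], [21, 21, 87], [26, 14, 144], [19, 15, 189], [18, 17, 185], [21, 18, 186], [24, 14, 182], [21, 18, 187], [21, 14, 187], [20, 17, 185], [16, 17, 190], [25, 16, 192], [26, 13, 158], [23, 13, 78], [0, 15, 68], [17, 13, 136], [24, 15, 173], [23, 13, 171], [18, 16, 194]]
plate px ((306.0999755859375, 220.20001220703125), (83.00474548339844, 64.0310287475586), 14.620874404907227)
[[ 505.75661444   60.11777095]
 [ 676.56882466   13.51818256]
 [ 615.43438379 -208.04975598]
 [ 445.30825481 -159.73330786]] [560.76701943 -73.53677758]
```

View pics/clamp.png

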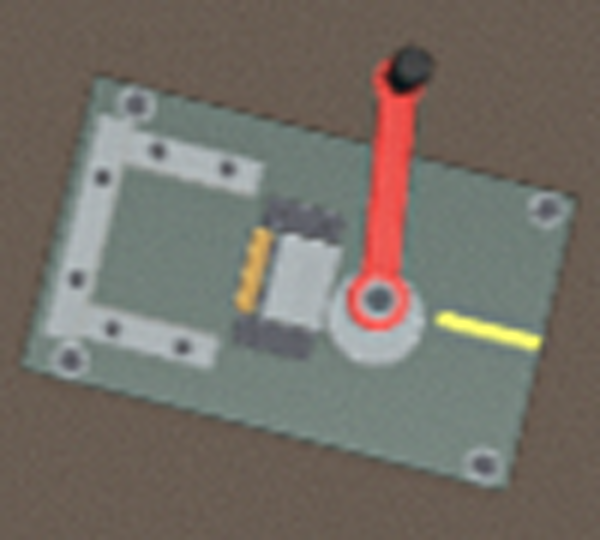

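Clamp crop: plate corners at (98,75), (577,197), (505,488), (22,367), pivot at (379,300) and handle top at (412,68).

Run:
```python
from h import *
c=optics.capture("top");im=c["img"]
f=lambda x,y,z:ray(c,(x+.5)/6-.5+255,(y+.5)/6-.5+180,z)[:2]
P=np.array([f(*q,10) for q in((98,75),(577,197),(505,488),(22,367))])
print(P,"ctr",P.mean(0));ey=(P[0]+P[3]-P[1]-P[2]);print("len",np.linalg.norm(ey)/2,"yaw",np.arctan2(-ey[0],ey[1]))
ex=P[0]+P[1]-P[2]-P[3];print("wid",np.linalg.norm(ex)/2,"yaw",np.arctan2(ex[1],ex[0]))
print("pivot",f(379,300,36),"handle top",f(412,68,102))
hsv=cv2.cvtColor(im,cv2.COLOR_BGR2HSV)
m=cv2.inRange(hsv,(0,0,120),(180,40,255))
n,l,s,ce=cv2.connectedComponentsWithStats(m)
for i in range(1,n):
    if 160<ce[i][0]<215 and 240<ce[i][1]<315 and s[i][4]>10:
        k=cv2.minAreaRect(cv2.findNonZero((l==i).astype(np.uint8)));print(s[i],ce[i],k)
        B=np.array([ray(c,x,y,8)[:2] for x,y in cv2.boxPoints(k)]);print(B,B.mean(0),"top58",[ray(c,x,y,58)[:2] for x,y in [k[0]]])
cv2.imwrite("pics/foot.png",cv2.resize(im[235:320,155:225],None,fx=7,fy=7,interpolation=cv2.INTER_CUBIC))
```

```text
[[ 639.55094871   22.58115156]
 [ 580.29570615 -197.31550854]
 [ 447.30462306 -161.35035224]
 [ 505.61209577   59.04778875]] ctr [543.19084342 -69.25923012]
len 227.8598823212588 yaw -0.26092205665634116
wid 138.29131882976768 yaw -0.26497091837853226
pivot [ 533.48025501 -103.03434879] handle top [ 631.34405866 -113.53514695]
[173 250  25  25 412] [185.18203883 261.64563107] ((184.7769317626953, 261.7846374511719), (23.070457458496094, 22.450286865234375), 7.125016689300537)
[[424.78989987 296.30705498]
 [485.53588147 288.67731985]
 [476.8310266  225.926203  ]
 [416.10599341 233.73252904]] [450.81570034 261.16077672] top58 [array([452.72136726, 251.52784005])]
[169 292  21  20 204] [178.64215686 301.40196078] ((178.47999572753906, 301.6400146484375), (15.600000381469727, 16.399999618530273), 53.13010025024414)
[[346.72919301 309.09897082]
 [372.85386542 273.33704524]
 [338.6881533  247.87480811]
 [312.64865046 283.62457218]] [342.72996555 278.48384909] top58 [array([348.72514804, 268.19675957])]
```

View pics/foot.png

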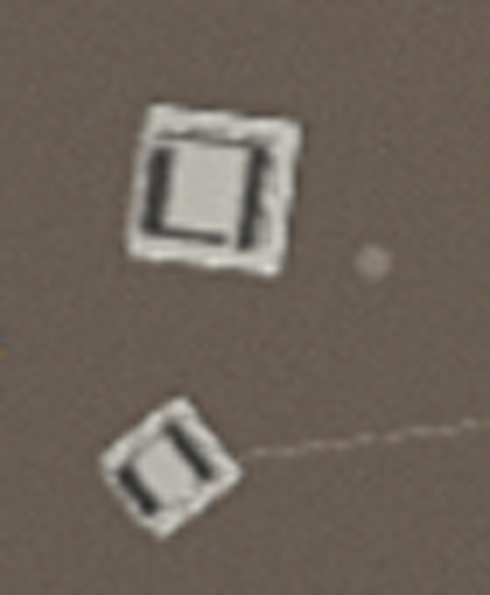

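Request:
play_rows:
  plan:
    - [26,-20.5,0,0,0,-0.12,1]
    - [26,-20.5,0,0,0,-0.12,1]
    - [26,-20.5,0,0,0,-0.12,1]
    - [26,-20.5,0,0,0,-0.12,1]
    - [26,-20.5,0,0,0,-0.12,1]

```text
time_s: 0.62
eef_pos: [265.7, 402.5, 229.9]
ee_rot: [-0.001, 0.424, 0.906, -0.0]
force: [-0.6, 0.7, 0.0]
grip_width: 1.001
```

Request:
play_rows:
  plan:
    - [26,-20.5,0,0,0,-0.12,1]
    - [26,-20.5,0,0,0,-0.12,1]
    - [26,-20.5,0,0,0,-0.12,1]
    - [26,-20.5,0,0,0,-0.12,1]
    - [26,-20.5,0,0,0,-0.12,1]

```text
time_s: 1.03
eef_pos: [400.8, 293.5, 229.8]
ee_rot: [-0.001, 0.682, 0.731, -0.0]
force: [0.5, 0.8, 0.3]
grip_width: 1.0
```

Request:
play_rows:
  plan:
    - [25,-16,0,0,0,-0.1,1]
    - [25,-16,0,0,0,-0.094,1]
    - [0,0,0,0,0,0,1]

```text
time_s: 1.28
eef_pos: [456.5, 255.6, 229.2]
ee_rot: [-0.001, 0.757, 0.653, -0.0]
force: [-0.1, -0.5, 0.0]
grip_width: 1.0
```

Run:
```python
from h import *
c=optics.capture("wrist");cv2.imwrite("pics/w1.png",c["img"])
W=c["world_to_cam"];R=W[:3,:3];print("cam",-R.T@W[:3,3],"dir",-R[2],c["fx"]);s=sense();print(s["eef_pos"],s["ee_rot"])
print(proj(c,[451,261,8]))
```

```text
cam [468.72955724 337.66787886 373.23926888] dir [-0.05017632 -0.320547   -0.94590272] 337.9538664556979
[454.78440199 256.77852564 229.17439666] [-1.44875517e-03  7.55470129e-01  6.55181197e-01 -6.19145782e-04]
(np.float64(271.14226989494057), np.float64(170.69387657452762))
```

View pics/w1.png

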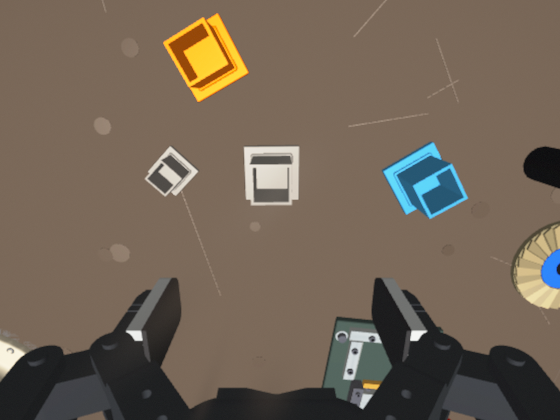

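Wrist view: foot flange far edge runs (244,147)–(299,146), stub top near edge (251,206)–(293,205). It is upright and clear of its neighbours.

Run:
```python
from h import *
c=optics.capture("wrist");im=c["img"]
m=cv2.inRange(cv2.cvtColor(im,cv2.COLOR_BGR2HSV),(0,0,150),(180,45,255))
r=im[130:220,230:315];sel=np.zeros(m.shape,np.uint8);sel[130:220,230:315]=m[130:220,230:315]
for v in (150,155,160,170,180,190,196,200,204):
    x=np.nonzero(sel[v])[0];print(v,x.min(),x.max())
for u in (246,250,260,271,285,297):
    y=np.nonzero(sel[:,u])[0];print("u",u,y.min(),y.max())
for u,v,z in((243.5,146.5,8),(299.5,145.5,8),(250.5,206,58),(293.5,205.5,58)):print(ray(c,u,v,z))
```

```text
150 246 301
155 246 301
160 246 300
170 246 300
180 247 300
190 247 300
196 247 300
200 248 298
204 253 293
u 246 147 173
u 250 147 200
u 260 147 205
u 271 147 205
u 285 147 205
u 297 147 200
[423.51749505 292.4904433    8.        ]
[483.09537736 285.09817219   8.        ]
[426.28119583 240.77794198  58.        ]
[468.11529327 235.38745571  58.        ]
```

Request:
play_rows:
  plan:
    - [-3.8,2.7,-40,0,0,0.017,1]
    - [0,0,-40,0,0,0,1]
    - [0,0,-40,0,0,0,1]
    - [0,0,-40,0,0,0,1]
    - [0,0,-30,0,0,0,1]

```text
time_s: 1.8
eef_pos: [448.1, 265.4, 40.7]
ee_rot: [0.002, 0.744, 0.668, 0.008]
force: [0.8, -0.1, -0.2]
grip_width: 1.003
```

Run:
```python
from h import *
s=sense();print(s["eef_pos"],s["ee_rot"],s["force"])
```

```text
[448.11543489 265.41732574  40.71556438] [0.0015355  0.7444398  0.66764271 0.00776069] [ 0.82873557 -0.09831654 -0.15489545]
```

Request:
play_rows:
  plan:
    - [0,0,0,0,0,0,1]
    - [0,0,0,0,0,0,1]

```text
time_s: 1.97
eef_pos: [443.2, 265.9, 36.2]
ee_rot: [-0.001, 0.743, 0.669, 0.003]
force: [-0.1, 0.2, 0.6]
grip_width: 0.997
```

```bash
cat > st.py <<'E'
from h import *
from scipy.spatial.transform import Rotation as Ro
s=sense();q=s["ee_rot"];R=Ro.from_quat(q[[1,2,3,0]]).as_matrix()
print(s["time_s"],s["eef_pos"].round(1),"yaw_y",np.arctan2(R[1,1],R[0,1]).round(4),"fix tilt rotvec",np.cross(R[:,2],[0,0,-1]).round(4),"F",s["force"].round(1),"w",round(s["grip_width"],3),s["joints"].round(2))
E
python3 st.py
```

```text
1.9667 [443.2 265.9  36.2] yaw_y -0.1041 fix tilt rotvec [-0.005  0.003  0.   ] F [-0.1  0.2  0.6] w 0.997 [0.31 0.54 1.74 0.01 0.86 0.41]
```

Request:
play_rows:
  plan:
    - [7,-6,-5,-0.005,0.003,-0.02,1]
    - [0,0,0,0,0,0,1]
    - [0,0,0,0,0,0,1]

```text
time_s: 2.22
eef_pos: [452.2, 261.2, 35.5]
ee_rot: [0.001, 0.749, 0.662, 0.003]
force: [0.2, -0.1, 0.3]
grip_width: 1.001
```

```bash
python3 st.py
```

```text
2.2167 [452.2 261.2  35.5] yaw_y -0.1229 fix tilt rotvec [-0.0014  0.0057  0.    ] F [ 0.2 -0.1  0.3] w 1.001 [ 0.3   0.55  1.72 -0.    0.87  0.42]
```

Request:
play_rows:
  plan:
    - [-1,-1.5,-13,-0.002,0.006,0,1]
    - [0,0,0,0,0,0,1]
    - [0,0,0,0,0,0,1]

```text
time_s: 2.47
eef_pos: [453.2, 260.0, 24.4]
ee_rot: [0.001, 0.749, 0.662, 0.002]
force: [-0.6, -0.0, 0.2]
grip_width: 1.001
```

```bash
python3 st.py
```

```text
2.4667 [453.2 260.   24.4] yaw_y -0.1231 fix tilt rotvec [-0.0011  0.0052  0.    ] F [-0.6 -0.   0.2] w 1.001 [ 0.3   0.57  1.73 -0.    0.84  0.42]
```

Request:
play_rows:
  plan:
    - [-2,0,-2,0,0.004,0,0.3]
    - [0,0,0,0,0,0,-0.3]
    - [0,0,0,0,0,0,-1]
    - [0,0,0,0,0,0,-1]
    - [0,0,0,0,0,0,-1]
  grip_force: 60

```text
time_s: 2.88
eef_pos: [451.1, 260.1, 22.9]
ee_rot: [-0.0, 0.749, 0.662, 0.001]
force: [-0.1, 0.2, -0.2]
grip_width: 0.457
```

Request:
play_rows:
  plan:
    - [0,0,0,0,0,0,-1]
    - [0,0,0,0,0,0,-1]
    - [0,0,0,0,0,0,-1]

```text
time_s: 3.13
eef_pos: [451.1, 260.2, 22.9]
ee_rot: [-0.0, 0.749, 0.662, 0.001]
force: [0.2, 0.2, -0.6]
grip_width: 0.458
```

```bash
python3 st.py
```

```text
3.1333 [451.1 260.2  22.9] yaw_y -0.123 fix tilt rotvec [-0.0014  0.0015  0.    ] F [ 0.2  0.2 -0.6] w 0.458 [0.3  0.57 1.73 0.   0.84 0.42]
```

Request:
play_rows:
  plan:
    - [0,0,20,0,0,0,-1]
    - [0,0,35,0,0,0,-1]
    - [0,0,30,0,0,0,-1]
    - [13,-34,0,0,0,-0.02,-1]
    - [13,-34,0,0,0,-0.02,-1]

```text
time_s: 3.55
eef_pos: [472.5, 194.2, 108.6]
ee_rot: [-0.002, 0.76, 0.65, -0.003]
force: [0.4, -0.5, -4.7]
grip_width: 0.459
```

Request:
play_rows:
  plan:
    - [13,-34,0,0,0,-0.02,-1]
    - [13,-34,0,0,0,-0.02,-1]
    - [13,-34,0,0,0,-0.02,-1]
    - [13,-34,0,0,0,-0.02,-1]
    - [0,0,0,0,0,0,-1]

```text
time_s: 3.97
eef_pos: [526.2, 47.7, 108.2]
ee_rot: [-0.002, 0.787, 0.617, -0.003]
force: [-0.2, -0.0, -4.2]
grip_width: 0.461
```

```bash
python3 st.py
```

```text
3.9667 [526.2  47.7 108.2] yaw_y -0.242 fix tilt rotvec [ 0.0004 -0.0071  0.    ] F [-0.2 -0.  -4.2] w 0.461 [-0.13  0.45  1.64 -0.    1.05  0.11]
```

Request:
play_rows:
  plan:
    - [16,-30,-2,0,-0.005,-0.01,-1]
    - [16,-30,-2,0,-0.002,-0.01,-1]
    - [0,0,0,0,0,0,-1]
    - [0,0,0,0,0,0,-1]

```text
time_s: 4.3
eef_pos: [558.0, -17.1, 101.6]
ee_rot: [-0.002, 0.795, 0.607, -0.002]
force: [-0.9, 0.3, -3.6]
grip_width: 0.457
```

```bash
python3 st.py
python3 - <<'E'
from h import *
c=optics.capture("wrist");cv2.imwrite("pics/w2.png",c["img"])
W=c["world_to_cam"];R=W[:3,:3];print("cam",-R.T@W[:3,3])
n=np.array([558.2,-12.3]);e=np.array([[np.cos(.263),-np.sin(.263)],[np.sin(.263),np.cos(.263)]])
for q in((-70,-171+59*0),):pass
for q in ((-70,56),(70,56)):print("plate +y corner",proj(c,np.r_[n+e@q,10]))
E
```

```text
4.3 [558.  -17.1 101.6] yaw_y -0.2666 fix tilt rotvec [-0.001  -0.0048 -0.    ] F [-0.9  0.3 -3.6] w 0.457 [-0.24  0.52  1.55 -0.    1.07  0.03]
cam [580.50207822  62.88972036 245.60116107]
plate +y corner (np.float64(152.95151480997697), np.float64(190.34400158485923))
plate +y corner (np.float64(324.63347344442957), np.float64(86.19036538810523))
```

View pics/w2.png

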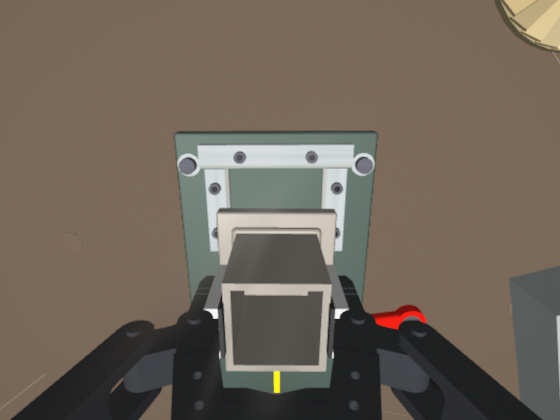

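Held foot is level; flange far edge (218,211)–(336,211). Plate corners are (176,132), (377,132) and the fence inner walls sit at u≈229 and 323.

Run:
```python
from h import *
c=optics.capture("wrist");im=c["img"];g=cv2.cvtColor(im,cv2.COLOR_BGR2GRAY).astype(int)
print("col 276 v120-240",[(v,g[v,276]) for v in list(range(128,136))+list(range(142,150))+list(range(163,174))+list(range(206,216))])
for v in(180,200):print("row",v,[(u,g[v,u]) for u in list(range(178,190))+list(range(203,234))+list(range(320,350))+list(range(366,378))])
for v in(216,225):print("flange",v,[(u,g[v,u]) for u in list(range(213,224))+list(range(330,342))])
print("flange left/right v",[(u,[g[v,u] for v in range(206,216)]) for u in(224,330)])
```

```text
col 276 v120-240 [(128, np.int64(110)), (129, np.int64(109)), (130, np.int64(97)), (131, np.int64(65)), (132, np.int64(66)), (133, np.int64(88)), (134, np.int64(109)), (135, np.int64(124)), (142, np.int64(122)), (143, np.int64(113)), (144, np.int64(132)), (145, np.int64(188)), (146, np.int64(218)), (147, np.int64(218)), (148, np.int64(220)), (149, np.int64(221)), (163, np.int64(219)), (164, np.int64(216)), (165, np.int64(206)), (166, np.int64(197)), (167, np.int64(182)), (168, np.int64(147)), (169, np.int64(125)), (170, np.int64(126)), (171, np.int64(126)), (172, np.int64(125)), (173, np.int64(125)), (206, np.int64(128)), (207, np.int64(128)), (208, np.int64(116)), (209, np.int64(97)), (210, np.int64(98)), (211, np.int64(98)), (212, np.int64(119)), (213, np.int64(153)), (214, np.int64(186)), (215, np.int64(204))]
row 180 [(178, np.int64(99)), (179, np.int64(108)), (180, np.int64(123)), (181, np.int64(129)), (182, np.int64(128)), (183, np.int64(129)), (184, np.int64(129)), (185, np.int64(129)), (186, np.int64(129)), (187, np.int64(129)), (188, np.int64(128)), (189, np.int64(129)), (20
[... 4147 characters left out ...]
p.int64(212)), (220, np.int64(213)), (221, np.int64(213)), (222, np.int64(213)), (223, np.int64(212)), (330, np.int64(201)), (331, np.int64(200)), (332, np.int64(200)), (333, np.int64(201)), (334, np.int64(187)), (335, np.int64(160)), (336, np.int64(195)), (337, np.int64(220)), (338, np.int64(220)), (339, np.int64(219)), (340, np.int64(219)), (341, np.int64(218))]
flange left/right v [(224, [np.int64(219), np.int64(194), np.int64(127), np.int64(82), np.int64(84), np.int64(92), np.int64(125), np.int64(170), np.int64(202), np.int64(217)]), (330, [np.int64(217), np.int64(218), np.int64(182), np.int64(102), np.int64(83), np.int64(83), np.int64(101), np.int64(140), np.int64(174), np.int64(195)])]
```

```bash
python3 st.py
python3 - <<'E'
from h import *
c=optics.capture("wrist");R=None
a=-.265;ex=np.array([np.cos(a),np.sin(a)]);ey=np.array([-np.sin(a),np.cos(a)])
P=lambda u,v,z:ray(c,u,v,z)[:2]
def sh(n,p):print(n,p.round(1),"x'",(p@ex).round(1),"y'",(p@ey).round(1))
t=np.array([558.2,-12.3]);sh("nest top-cam",t);sh("tcp",sense()["eef_pos"][:2])
sh("plate edge-56",P(276,133.3,10)-56*ey)
for z in(15,16,18):sh(f"fence inner z{z}-32.5",P(276,168,z)-32.5*ey)
sh("bars L180",P(205,180,18));sh("R180",P(346.3,180,18));sh("mid180",(P(205,180,18)+P(346.3,180,18))/2);sh("mid200",(P(206,200,18)+P(345.2,200,18))/2)
d=P(205,180,18)-P(206,200,18);print("bar yaw",np.arctan2(-d[0],d[1]));d=P(346.3,180,18)-P(345.2,200,18);print(np.arctan2(-d[0],d[1]))
L,Rr=P(217,216,86.7),P(336,216,86.7);d=Rr-L;print("flange w",np.linalg.norm(d))
sh("foot x mid",(L+Rr)/2)
for u in(224,276,330):sh("foot y -30",P(u,212.6,86.7)-30*ey);sh("  bottom edge",P(u,208,78.7)-30*ey)
E
```

```text
4.4 [557.8 -16.2 101.9] yaw_y -0.2652 fix tilt rotvec [-0.0008 -0.0044 -0.    ] F [ 0.1  0.7 -3.6] w 0.457 [-0.24  0.52  1.56 -0.    1.07  0.03]
nest top-cam [558.2 -12.3] x' 541.9 y' 134.3
tcp [557.7 -15.7] x' 542.4 y' 131.0
plate edge-56 [557.7 -14. ] x' 541.9 y' 132.6
fence inner z15-32.5 [557.9 -13.5] x' 541.9 y' 133.1
fence inner z16-32.5 [557.9 -13.3] x' 541.9 y' 133.3
fence inner z18-32.5 [558.  -12.9] x' 542.0 y' 133.7
bars L180 [516.9  23.1] x' 492.8 y' 157.7
R180 [611.2  -2.3] x' 590.5 y' 157.9
mid180 [564.1  10.4] x' 541.7 y' 157.8
mid200 [560.2  -3.5] x' 541.6 y' 143.3
bar yaw -0.28463883997247563
-0.2509059153564823
flange w 59.563138553125775
foot x mid [564.5   8.6] x' 542.5 y' 156.1
foot y -30 [531.8 -11.8] x' 516.4 y' 127.9
  bottom edge [530.6 -11.8] x' 515.1 y' 127.6
foot y -30 [556.9 -18.6] x' 542.3 y' 127.9
  bottom edge [556.8 -18.8] x' 542.3 y' 127.7
foot y -30 [582.9 -25.6] x' 569.2 y' 128.0
  bottom edge [584.  -26.1] x' 570.4 y' 127.7
```

Request:
play_rows:
  plan:
    - [0.6,5,-10,0,-0.004,0,-1]
    - [0,0,-20,0,0,0,-1]
    - [0,0,-20,0,0,0,-1]
    - [0,0,0,0,0,0,-1]
    - [0,0,0,0,0,0,-1]

```text
time_s: 4.87
eef_pos: [557.4, -5.8, 52.2]
ee_rot: [0.0, 0.792, 0.61, 0.001]
force: [0.8, 0.3, -2.9]
grip_width: 0.462
```

```bash
python3 st.py
```

```text
4.8667 [557.4  -5.8  52.2] yaw_y -0.2582 fix tilt rotvec [-0.0009  0.0015  0.    ] F [ 0.8  0.3 -2.9] w 0.462 [-0.22  0.58  1.6   0.    0.96  0.04]
```

Request:
play_rows:
  plan:
    - [0.9,-4.9,0,0,0,-0.007,-1]
    - [0,0,0,0,0,0,-1]
    - [0,0,0,0,0,0,-1]

```text
time_s: 5.12
eef_pos: [558.9, -10.2, 54.7]
ee_rot: [0.001, 0.794, 0.608, 0.002]
force: [0.3, 0.2, -3.7]
grip_width: 0.458
```

```bash
python3 st.py
```

```text
5.1167 [558.9 -10.2  54.7] yaw_y -0.2641 fix tilt rotvec [-0.0005  0.0039  0.    ] F [ 0.3  0.2 -3.7] w 0.458 [-0.23  0.58  1.59  0.    0.96  0.03]
```

Request:
play_rows:
  plan:
    - [-0.5,-0.5,-6,0,0.003,0,-1]
    - [0,0,-6,0,0,0,-1]
    - [0,0,0,0,0,0,-1]

```text
time_s: 5.37
eef_pos: [559.4, -11.1, 43.7]
ee_rot: [0.001, 0.794, 0.608, 0.002]
force: [-1.0, 0.5, -4.1]
grip_width: 0.458
```

```bash
python3 st.py
```

```text
5.3667 [559.4 -11.1  43.7] yaw_y -0.2643 fix tilt rotvec [0.0004 0.0042 0.    ] F [-1.   0.5 -4.1] w 0.458 [-0.23  0.6   1.6   0.    0.94  0.03]
```

Request:
play_rows:
  plan:
    - [-1,0.3,-5,0,0.003,0,-1]
    - [0,0,-3,0,0,0,-1]
    - [0,0,0,0,0,0,-1]

```text
time_s: 5.62
eef_pos: [558.1, -10.8, 34.5]
ee_rot: [0.0, 0.794, 0.608, 0.0]
force: [0.4, -0.1, -4.5]
grip_width: 0.459
```

```bash
python3 st.py
```

```text
5.6167 [558.1 -10.8  34.5] yaw_y -0.2645 fix tilt rotvec [0.0003 0.0003 0.    ] F [ 0.4 -0.1 -4.5] w 0.459 [-0.23  0.61  1.61 -0.    0.92  0.04]
```

Down inside the walls without contact. Now press.

Request:
play_rows:
  plan:
    - [0,0,-3,0,0,0,-1]
    - [0,0,-3,0,0,0,-1]
    - [0,0,-3,0,0,0,-1]

```text
time_s: 5.87
eef_pos: [558.5, -10.9, 32.8]
ee_rot: [0.001, 0.794, 0.608, -0.0]
force: [-14.5, 0.5, 28.5]
grip_width: 0.463
```

```bash
python3 st.py
```

```text
5.8667 [558.5 -10.9  32.8] yaw_y -0.2638 fix tilt rotvec [0.0012 0.0004 0.    ] F [-14.5   0.5  28.5] w 0.463 [-0.23  0.62  1.61 -0.    0.92  0.04]
```

Request:
play_rows:
  plan:
    - [0,0,-2.5,0,0,0,-1]
    - [0,0,-2.5,0,0,0,-1]
    - [0,0,-2.5,0,0,0,-1]
    - [0,0,-2.5,0,0,0,-1]

```text
time_s: 6.2
eef_pos: [558.5, -10.9, 32.8]
ee_rot: [0.001, 0.794, 0.608, -0.0]
force: [-12.2, 0.7, 23.5]
grip_width: 0.461
```

```bash
python3 st.py
python3 - <<'E'
from h import *
c=optics.capture("wrist");cv2.imwrite("pics/w3.png",c["img"])
E
```

```text
6.2 [558.5 -10.9  32.8] yaw_y -0.2634 fix tilt rotvec [0.0022 0.0012 0.    ] F [-12.2   0.7  23.5] w 0.461 [-0.23  0.62  1.61 -0.    0.92  0.04]
```

View pics/w3.png

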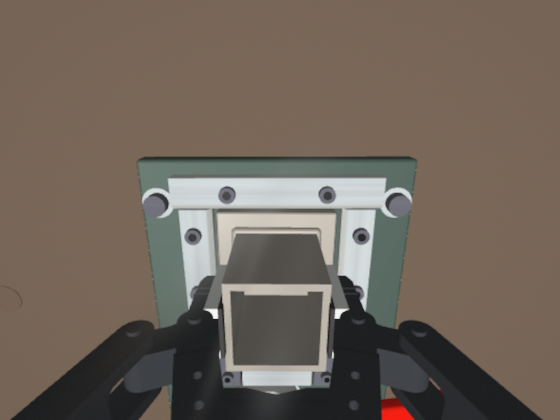

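Flange lies inside the three walls, level with them (flange edge (218,212)–(336,212) against the fence at v≈208). I'll release and rise.

Request:
play_rows:
  plan:
    - [0,0,0,0,0,0,0.2]
    - [0,0,0,0,0,0,0.6]
    - [0,0,0,0,0,0,0.8]
    - [0,0,0,0,0,0,0.8]
    - [0,0,20,0,0,0,0.8]

```text
time_s: 6.67
eef_pos: [558.4, -10.9, 52.3]
ee_rot: [0.001, 0.794, 0.608, -0.0]
force: [-0.8, 0.8, -0.1]
grip_width: 0.899
```

Request:
play_rows:
  plan:
    - [0,0,35,0,0,0,0.8]
    - [0,0,35,0,0,0,0.8]
    - [0,0,35,0,0,0,0.8]
    - [0,0,0,0,0,0,0.8]
    - [0,0,0,0,0,0,0.8]

```text
time_s: 7.08
eef_pos: [558.6, -11.0, 163.4]
ee_rot: [0.002, 0.794, 0.608, 0.0]
force: [0.0, 0.0, -1.2]
grip_width: 0.895
```

```bash
python3 st.py
python3 - <<'E'
from h import *
c=optics.capture("top")
c=optics.capture("scene");cv2.imwrite("pics/s2.png",cv2.resize(c["img"][150:250,200:340],None,fx=5,fy=5,interpolation=cv2.INTER_CUBIC))
E
```

```text
7.0833 [558.6 -11.  163.4] yaw_y -0.2635 fix tilt rotvec [0.0025 0.0027 0.    ] F [ 0.   0.  -1.2] w 0.895 [-0.23  0.44  1.49 -0.    1.2   0.04]
```

View pics/s2.png

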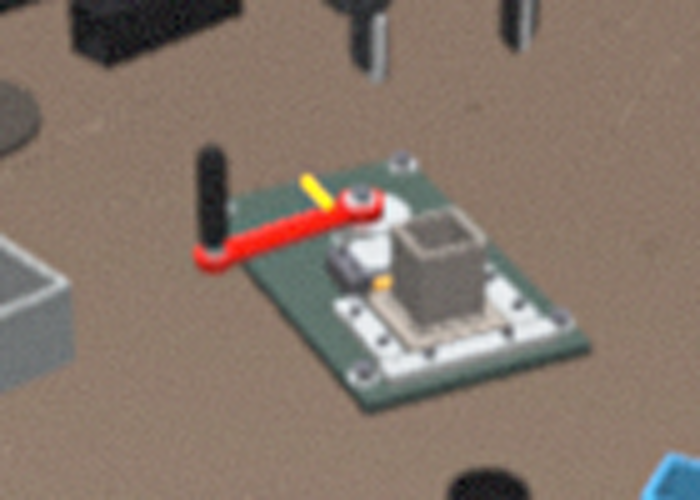

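Scene crop: foot upright and flush in the nest, lever still back, handle top at crop (211,152).

Request:
play_rows:
  plan:
    - [24,-34,0,0,0,0,0.5]
    - [24,-34,0,0,0,0,0.3]
    - [24,-34,0,0,0,0,0.3]
    - [0,0,0,0,0,0,0.3]
    - [0,0,0,0,0,0,0.3]

```text
time_s: 7.6
eef_pos: [630.0, -115.6, 154.3]
ee_rot: [-0.004, 0.793, 0.609, -0.003]
force: [-1.0, 1.0, -0.9]
grip_width: 0.65
```

```bash
python3 st.py
python3 - <<'E'
from h import *
c=optics.capture("scene");print("handle top scene",ray(c,242.1,180.4,102))
print("foot",ray(c,200+213.5/5,150+253/5,36))
c=optics.capture("wrist");cv2.imwrite("pics/w4.png",c["img"]);print(proj(c,[631.3,-113.5,102]))
E
```

```text
7.6 [ 630.  -115.6  154.3] yaw_y -0.2608 fix tilt rotvec [-0.0022 -0.0101 -0.    ] F [-1.   1.  -0.9] w 0.65 [-0.36  0.64  1.21 -0.    1.31 -0.1 ]
handle top scene [ 634.23390575 -111.95484145  102.        ]
foot [ 633.112393   -113.07600012   36.        ]
(np.float64(278.8699172071822), np.float64(230.8449544788632))
```

View pics/w4.png

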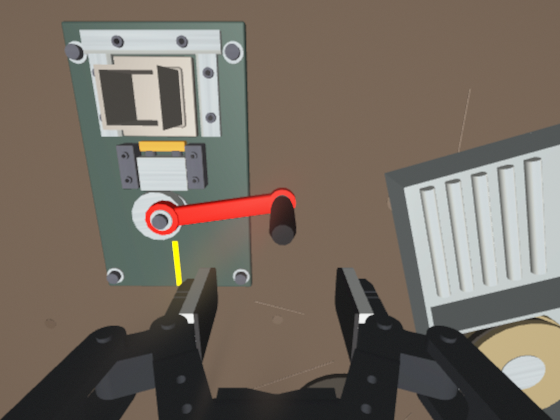

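Request:
play_rows:
  plan:
    - [3,2.5,-20,0,-0.01,0,0.3]
    - [0,0,-30,0,0,0,0.3]
    - [0,0,0,0,0,0,0.3]
    - [0,0,0,0,0,0,0.3]

```text
time_s: 8.03
eef_pos: [631.3, -108.4, 104.3]
ee_rot: [-0.001, 0.792, 0.611, 0.001]
force: [0.0, 0.9, 1.1]
grip_width: 0.651
```

```bash
python3 st.py
python3 - <<'E'
from h import *
c=optics.capture("wrist");im=c["img"]
m=cv2.inRange(cv2.cvtColor(im,cv2.COLOR_BGR2HSV),(0,170,80),(8,255,255))
cv2.imwrite("pics/w5.png",im)
print("handle top proj",proj(c,[633,-113,102]),"pivot proj",proj(c,[533.5,-103,36]),proj(c,[533.2,-104,36]))
E
```

```text
8.0333 [ 631.3 -108.4  104.3] yaw_y -0.2567 fix tilt rotvec [-0.0022  0.0006  0.    ] F [0.  0.9 1.1] w 0.651 [-0.35  0.68  1.27  0.    1.19 -0.1 ]
handle top proj (np.float64(281.923315072078), np.float64(281.5714783001678)) pivot proj (np.float64(137.7408186026035), np.float64(251.6533161677398)) (np.float64(137.88682201881014), np.float64(253.0179523052086))
```

View pics/w5.png

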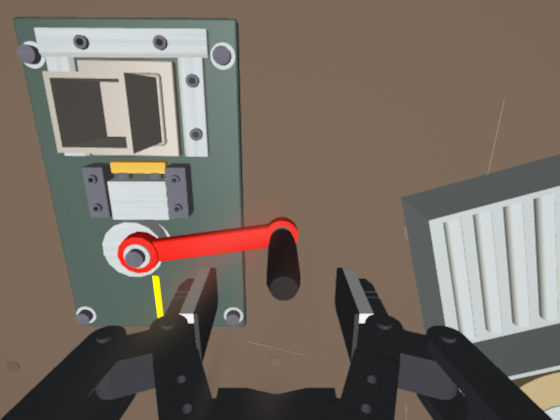

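Request:
play_rows:
  plan:
    - [2.5,-6,-6,0,0,-0.008,0.3]
    - [0,0,-20,0,0,0,0.3]
    - [0,0,-18,0,0,0,0.3]
    - [0,0,0,0,0,0,0.3]
    - [0,0,0,0,0,0,0.3]

```text
time_s: 8.5
eef_pos: [636.6, -115.6, 65.5]
ee_rot: [0.003, 0.794, 0.608, 0.003]
force: [-0.0, 0.0, 1.0]
grip_width: 0.649
```

```bash
python3 st.py
```

```text
8.5 [ 636.6 -115.6   65.5] yaw_y -0.265 fix tilt rotvec [0.0014 0.0096 0.    ] F [-0.  0.  1.] w 0.649 [-0.36  0.73  1.29  0.    1.11 -0.1 ]
```

Request:
play_rows:
  plan:
    - [-3,1,-6,0,0.009,0,0.3]
    - [0,0,0,0,0,0,0]
    - [0,0,0,0,0,0,-0.4]
    - [0,0,0,0,0,0,-1]
    - [0,0,0,0,0,0,-1]
  grip_force: 60

```text
time_s: 8.92
eef_pos: [633.8, -115.1, 63.4]
ee_rot: [0.002, 0.794, 0.607, -0.0]
force: [-6.5, 0.3, -4.1]
grip_width: 0.193
```

Request:
play_rows:
  plan:
    - [0,0,0,0,0,0,-1]
    - [0,0,0,0,0,0,-1]
    - [0,0,0,0,0,0,-1]

```text
time_s: 9.17
eef_pos: [633.7, -115.1, 63.4]
ee_rot: [0.002, 0.794, 0.607, -0.0]
force: [-0.5, 0.2, -1.7]
grip_width: 0.197
```

```bash
python3 st.py
```

```text
9.1667 [ 633.7 -115.1   63.4] yaw_y -0.2651 fix tilt rotvec [0.0028 0.0013 0.    ] F [-0.5  0.2 -1.7] w 0.197 [-0.36  0.73  1.29 -0.    1.11 -0.09]
```

```bash
cat > arc.py <<'E'
from h import *
P=np.array([533.8,-103.6]);p=sense()["eef_pos"][:2];a=np.arctan2(*(p-P)[::-1]);print("alpha",a,"r",np.linalg.norm(p-P),"theta",.164-a)
t=-1.836;n=5;st=max(-.13,(t-a)/n)
for k in range(n):
    q=P+100*np.array([np.cos(a+st*(k+1)),np.sin(a+st*(k+1))]);print((q-p).round(1));p=q
E
python3 arc.py
```

```text
alpha -0.11435223623902746 r 100.52844919629193 theta 0.2783522362390275
[ -2.8 -12.7]
[ -4.  -12.4]
[ -5.5 -11.8]
[ -7.  -10.9]
[-8.4 -9.9]
```

Request:
play_rows:
  plan:
    - [-2.5,-12.7,0,0,0,0,-1]
    - [-4,-12.4,0,0,0,0,-1]
    - [-5.5,-11.8,0,0,0,0,-1]
    - [-7,-11,0,0,0,0,-1]
    - [-8.4,-10,0,0,0,0,-1]

```text
time_s: 9.58
eef_pos: [603.8, -174.9, 63.2]
ee_rot: [-0.001, 0.794, 0.608, -0.0]
force: [-5.3, 9.1, 2.5]
grip_width: 0.193
```

```bash
python3 st.py;python3 arc.py
```

```text
9.5833 [ 603.8 -174.9   63.2] yaw_y -0.2626 fix tilt rotvec [-0.0013 -0.0015 -0.    ] F [-5.3  9.1  2.5] w 0.193 [-0.47  0.7   1.35  0.    1.09 -0.21]
alpha -0.7947671569107821 r 99.91715846924225 theta 0.9587671569107822
[-9.8 -8.5]
[-10.9  -7.1]
[-11.7  -5.7]
[-12.3  -4.1]
[-12.8  -2.5]
```

Request:
play_rows:
  plan:
    - [-9.8,-8.5,0,0,0,0,-1]
    - [-10.9,-7.1,0,0,0,0,-1]
    - [-11.7,-5.7,0,0,0,0,-1]
    - [-12.3,-4.1,0,0,0,0,-1]
    - [-12.8,-2.5,0,0,0,0,-1]

```text
time_s: 10.0
eef_pos: [539.7, -202.7, 63.2]
ee_rot: [-0.008, 0.795, 0.606, 0.003]
force: [3.1, 16.3, -1.3]
grip_width: 0.195
```

```bash
python3 st.py;python3 arc.py
```

```text
10.0 [ 539.7 -202.7   63.2] yaw_y -0.2678 fix tilt rotvec [-0.016  -0.0044 -0.    ] F [ 3.1 16.3 -1.3] w 0.195 [-0.57  0.61  1.52  0.01  1.03 -0.31]
alpha -1.5114254126473845 r 99.24970650845458 theta 1.6754254126473844
[-6.4 -0.9]
[-6.5  0.2]
[-6.5  0.7]
[-6.4  1.1]
[-6.3  1.5]
```

Request:
play_rows:
  plan:
    - [-6.5,0,0,-0.005,-0.002,0,-1]
    - [-6.5,0.6,0,0,0,0,-1]
    - [-6.5,1.1,0,0,0,0,-1]
    - [-5,1.4,0,0,0,0,-1]
    - [0,0,0,0,0,0,-1]

```text
time_s: 10.42
eef_pos: [511.0, -199.7, 63.3]
ee_rot: [-0.006, 0.797, 0.604, 0.007]
force: [4.4, 9.8, -5.2]
grip_width: 0.196
```

```bash
python3 st.py;python3 arc.py
```

```text
10.4167 [ 511.  -199.7   63.3] yaw_y -0.2735 fix tilt rotvec [-0.0174  0.0036  0.    ] F [ 4.4  9.8 -5.2] w 0.196 [-0.59  0.55  1.62  0.02  0.98 -0.33]
alpha -1.803917873076243 r 98.82105501673192 theta 1.967917873076243
[-0.9 -1. ]
[-0.6  0.2]
[-0.6  0.2]
[-0.6  0.2]
[-0.6  0.2]
```

Request:
play_rows:
  plan:
    - [-3,0.8,0,-0.008,0,0.004,-1]
    - [0,0,0,0,0,0,-1]
    - [0,0,0,0,0,0,-1]
    - [0,0,0,0,0,0,-1]

```text
time_s: 10.75
eef_pos: [506.9, -198.6, 63.3]
ee_rot: [-0.003, 0.797, 0.604, 0.008]
force: [5.2, 7.3, -4.1]
grip_width: 0.195
```

```bash
python3 st.py;python3 arc.py
python3 - <<'E'
from h import *
def yaw(p,q):return np.arctan2((q-p)[1],(q-p)[0])
c=optics.capture("top");im=c["img"];cv2.imwrite("pics/t3.png",cv2.resize(im[180:270,255:355],None,fx=6,fy=6,interpolation=cv2.INTER_CUBIC))
w=optics.capture("wrist");im2=w["img"];cv2.imwrite("pics/both.png",np.hstack([cv2.resize(im2,(400,300)),cv2.resize(cv2.imread("pics/t3.png"),(333,300))]))
m=cv2.inRange(cv2.cvtColor(im2,cv2.COLOR_BGR2HSV),(0,170,70),(8,255,255))
ys,xs=np.nonzero(m);p=np.array([ray(w,x,y,36)[:2] for x,y in zip(xs,ys)],np.float32)
print("red wrist",len(xs));
if len(xs)>20:
    l=cv2.fitLine(p,2,0,.01,.01).ravel();print(l,np.arctan2(l[1],l[0]),p.min(0),p.max(0))
E
```

```text
10.75 [ 506.9 -198.6   63.3] yaw_y -0.2732 fix tilt rotvec [-0.0143  0.0089  0.    ] F [ 5.2  7.3 -4.1] w 0.195 [-0.6   0.54  1.63  0.02  0.97 -0.34]
alpha -1.846898158223392 r 98.78749470358832 theta 2.0108981582233922
[-0.1 -1.2]
[ 0.2 -0.1]
[ 0.2 -0.1]
[ 0.2 -0.1]
[ 0.2 -0.1]
red wrist 6437
[ 2.7387854e-01  9.6176428e-01  5.2220599e+02 -1.4402477e+02] 1.2933729 [ 494.92804 -208.62624] [547.07294 -90.46581]
```

View pics/both.png

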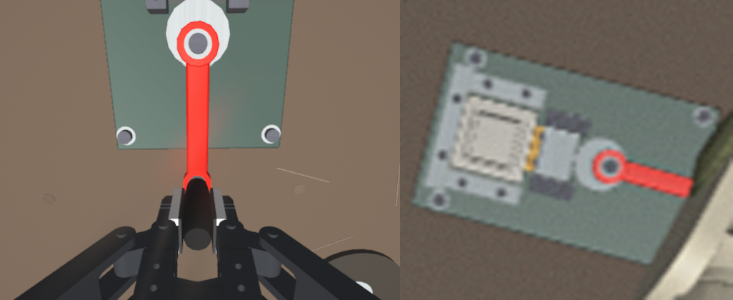

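Left, wrist: the red arm runs straight from the pivot (198,43) to the handle (198,190), covering the yellow line and centred between the plate bolts at u=125 and u=272. Right, top: the foot is in the nest with the brass shoe against it. I'll check for drift.

Request:
play_rows:
  plan:
    - [0,0,0,0,0,0,-1]
    - [0,0,0,0,0,0,-1]
    - [0,0,0,0,0,0,-1]
    - [0,0,0,0,0,0,-1]
    - [0,0,0,0,0,0,-1]

```text
time_s: 11.27
eef_pos: [506.1, -198.4, 63.3]
ee_rot: [-0.004, 0.798, 0.603, 0.012]
force: [6.0, 8.1, -2.9]
grip_width: 0.195
```

```bash
python3 st.py;python3 arc.py|head -1
python3 - <<'E'
from h import *
for _ in range(3):
    w=optics.capture("wrist")
m=cv2.inRange(cv2.cvtColor(w["img"],cv2.COLOR_BGR2HSV),(0,170,70),(8,255,255))
ys,xs=np.nonzero(m);l=cv2.fitLine(np.array([ray(w,x,y,36)[:2] for x,y in zip(xs,ys)],np.float32),2,0,.01,.01).ravel();print("arm dir",np.arctan2(l[1],l[0])-np.pi)
# plate's -y edge corner bolts in same view: full-res px
print("plate yaw from bolts",end=" ");a=ray(w,125*1.4,135*1.4,13);b=ray(w,272*1.4,134*1.4,13);print(np.arctan2(b[1]-a[1],b[0]-a[0]))
E
python3 st.py
```

```text
11.2667 [ 506.1 -198.4   63.3] yaw_y -0.2766 fix tilt rotvec [-0.0202  0.0146  0.    ] F [ 6.   8.1 -2.9] w 0.195 [-0.6   0.54  1.64  0.03  0.96 -0.34]
alpha -1.8554611785147848 r 98.75028686543271 theta 2.019461178514785
arm dir -1.8582908
plate yaw from bolts -0.27128982194840223
11.4167 [ 506.1 -198.4   63.3] yaw_y -0.2766 fix tilt rotvec [-0.0201  0.0146  0.    ] F [ 6.   8.6 -4. ] w 0.195 [-0.6   0.54  1.64  0.03  0.96 -0.34]
```

```bash
python3 -c "
from rig import ctrl; print(ctrl.finish_job())"; python3 st.py
```

```text
the job is handed in; nothing more can be done
None
the job is handed in; nothing more can be done
```

The job is handed in: the bare-steel foot is in the nest, and the arm is holding the lever by its handle at about full lift. No verdict was reported.

- **Foot:** I put it in the nest stub up, pressed it down with about 25 N, let go and moved clear. The picture after release showed it upright and flush.
- **Lever:** just before hand-in it read about 2.02 rad (2.0 is full lift, 1.85–2.15 allowed), both from the tool's position and from the arm's direction in the wrist camera. The arm covered the yellow line, and the tool position was steady between the last two readings.
- **Shoe:** the last top view showed the brass shoe against the foot. I could not read its force directly.
- **Disagreements:** the top and wrist cameras differed by about 1 to 1.5 mm on the nest's position, within calibration. The gripper leans about 0.025 rad at the handle. At the end there was about 10 N of sideways force on the tool, part of it from a small mismatch in the arc radius.
- **Rest of the bench:** I touched nothing else that I know of, but I did not measure the other items again. It took 11.4 s of the 54 s allowed.

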